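Bring down and lock the glue-up press

ROBOT

A 6-joint arm with a two-finger parallel gripper is mounted at the origin on the work surface; the furniture and walls round the work are solid. World frame = base frame: x ahead of the robot, y to its left, z up, the work surface at z = 0. Lengths are in m, angles in rad, forces in N, time in s.
With the tool pointing down it reaches from about 0.325 to 0.775 m from the base axis. Payload 9.3 kg.
Tool frame: the origin (TCP) lies between the finger pads; the fingertips stand 25 mm ahead of it and the grasp point (between the pads) lies 6 mm ahead of it; z points along the fingers, y is the line along which they close (so a half turn about z gives the same grasp; the last joint's range is limited). The gripper opens to 85 mm and grips with 20 to 120 N. Pads are 22 mm wide; open, the fingers measure 114 mm over their backs; the gripper's body (76 mm by 85 mm) begins 54 mm behind the grasp point. The pads swing forward as they close: fully open they stand 13 mm farther back than shut.
Start: joints at [-1.433, 0.259, 0.021, 1.334, 0, 1.418], TCP at [0.158, -0.527, 0.256] pointing down, gripper open.
Joint ranges: [-3.04, 3.04], [-0.91, 1.82], [-1.04, 1.36], [-1.92, 1.95], [-1.52, 1.45], [-3.14, 3.14]. Speed limits (rad/s): [2.22, 2.22, 2.79, 3.14, 3.14, 3.14].

INTERFACE

Orientations are given as a rotation vector (axis times angle).
In Python, from rig import robot gives the robot as it stands.
- The arm moves only by the shell command python3 -m inch 'ROWS' [FORCE]. ROWS is JSON, a list of rows, each an object with "slide": the shift along the world's x, y, z in mm, a list of three; "rot": the turn, a rotation vector about the world's x, y, z in rad, a list of three; "fingers": the finger opening in mm, from 0 to 85.4. In form: [{"slide": [tx, ty, tz], "rot": [rx, ry, rz], "fingers": fingers}, ...]. A call has exactly 10 rows; each row shifts and turns the commanded pose from where the row before left it; what a row does not reach is not made up. A row lasts 1/10 s, in which the tool goes at most 50 mm and 8.59 degrees, less where a joint would pass 70% of its speed; a pose out of reach is approached as far as the arm can. A call with a gripper value outside its range is refused whole. The fingers move at their own pace and stop on an object; FORCE is the grip in N (left out, the last holds). Time passes only in rows, so rows that do not move let the fingers close, or fill a call up. It gives the time, the measured TCP pose, the force, the opening and the grip force at its end, in the units of the state.
- robot.sense(): the state, without advancing time (a new reading comes with each control period).
- robot.capture(name): name is "scene" or "side" or "wrist"; returns a dict with "image" (420x560x3 uint8, red, green, blue), "camera_matrix" (3x3 intrinsics, pixels), "k1" (the pictures are not rectified: a ray, as slopes to the right and down, at radius r is drawn at 1 + k1 r^2 times it, then the intrinsics apply), "R" (3x3) and "t" (3): a world point X has camera coordinates R X + t; the wrist camera has in their place "hand_eye" (4x4, takes a point from camera to tool coordinates, whose origin is the TCP and whose axes are the flange's). Camera axes: x right, y down, z forward; pixel columns grow to the right and rows downward; lengths in m; the calibration is good to about 2 mm. A picture is of the moment at which its call begins: read the wrist's pose just before it. There is no depth.
- robot.finish_job(): hands the job in; it is judged then, once.
Trained networks look in the newest picture that a camera, given by its name, has taken for a name from the list of things; names that differ only in an ending like _2 or _b are one class to them, and where a whole thing is asked for, a point or a joint stands for the part that bears it (a point fixed in the world has none). Each returns a list of dicts, best first, with "p" (0 to 1); they miss things now and then, are a little off and sometimes report something else, mostly with a low value. They report only what shows in the picture. A call takes as long as a camera call. They do not tell look-alikes from the thing itself.
- robot.boxes_of(name, camera): "centre" ([x, y, z] in m, in world coordinates, good to about 4 mm: the middle of the surface that is visible of it).
- robot.regions_of(name, camera): "mask" (420x560 bool, what is visible of it).
- robot.mark_of(name, camera): "centre" ([x, y, z] in m, in world coordinates, good to about 4 mm: a listed point, or the origin of a listed thing).
The state is a dict: "time": time; "qpos": joint angles; "qd": joint speeds; "effort": joint torques, N m; "ee_pos": TCP position; "eef_rot": TCP orientation; "wrist_force": force on the tool from outside, world axes, zero at the start; "ft_torque": the same for the moment, N m; "opening": opening from 0.0 (shut) to 1.0 (fully open); "grasp_force": force on a finger pad.
Only numpy, scipy, OpenCV 4.12 (cv2) and the standard library are available. Lean on these libraries where they do the work, as an engineer would, in place of code of your own. Each camera call takes 0.05 s, during which the arm holds its last target. There are 200 camera calls.

TASK

Two ply offcuts have been glued face to face and lie in the small bench press. Turn only the small upper knob clockwise, leaving the big ring below it alone, until the foot presses gently on the stack, at about 10 N and never more than 25 N. Then lock it: turn the big ring clockwise all the way to its stop without disturbing the knob, let go, and leave the spanner and the pencil beside the press alone.

Things in the scene. Friction and masses are not known exactly. Their poses are not given: they have to be found in the camera images.
- press: Fixed small portal press, grey cross-head; origin at the centre of its bed's underside on the worktop, z up. Bed 120 (x) by 140 (y) by 12; 18 mm posts at y = +-56; cross-head 50 (x) by 138 (y), 78 to 100 high. On top, on the vertical axis through the origin, two concentric ribbed controls: big dark ring and, above it, small aluminium knob. Neither rises or sinks when turned.
- knob_grip (a point): Point on the common axis in the small upper knob, 145 above the worktop; the knob is a cylinder 32 in diameter, from 131 to 155 high (6 mm free gap below it to the ring). It needs about 0.22 Nm to turn freely and 0.01 Nm more for each N that the foot presses; it stays where it is left.
- knob (a joint): Angle of the small knob (rad), growing clockwise from above; each rad lowers the foot 10 mm. Starts at 0 to 0.2; the foot meets the stack somewhere between 0.4 and 1.2 (differs each time: the foot is screwed on to the spindle to a different depth); range 0 to 1.8. After contact each further 0.1 rad adds about 8 N. Its reading is noisy.
- ring_grip (a point): Point on the common axis in the big lower ring, 116 above the worktop; the ring is a cylinder 60 in diameter, from 107 to 125 high; only a 48 mm collar lies below it, 7 mm over the cross-head.
- ring (a joint): Angle of the big locking ring in rad, growing clockwise seen from above; starts at 0 to 0.3, hard stop (locked) at 1.2. It needs about 0.2 Nm to turn and stays where it is left.
- ring_mark (a point): Light line on the top of the ring near its rim, 28 from the axis; it goes round with the ring.
- ply_low: Lower ply offcut, 55 (its x) by 140 (its y) by 18, lying on the bed and passing through the portal along the press's x; origin at the centre of its underside.
- ply_top: Upper ply offcut, same size, lying on the lower one; origin at the centre of its underside, its top is 48 above the worktop.
- spanner: Small steel spanner, 25 by 114 by 6, lying on the worktop on the robot's side of the press; a bystander.
- pencil: Red carpenter pencil, 8 by 136 by 8, lying on the worktop on the press's right (-y) side; a bystander.
- spindle: The press's spindle with the round foot that it carries under the cross-head: 14 mm rod, 36 mm steel foot plate with a springy black rubber pad below (8 N per mm). Origin on the axis, 68 above the worktop with the knob at 0 and sinking with the spindle. It tells nothing of the foot's own height: the pad's underside is 8 to 16 mm below the origin, 2 to 12 mm above the stack at the start.
Things that resemble listed ones, but are neither listed nor needed, are in the scene too. What is shaped like the ply_top but black is not meant.

How it is judged:
On the way, in this order (a step that is already met when the one before it is completed fails the run):
1. the foot presses on the upper offcut with 4 to 18 N, the big ring still where it was (its mark within 8 mm) (contact force between spindle and ply_top between 4 and 18 N and distance of ring_mark from where it was at the start of the episode below 0.008 m), for 0.2 s.
2. the big ring is turned to its stop while the foot still presses with 4 to 18 N (value of joint ring above 1.12 rad and contact force between spindle and ply_top between 4 and 18 N), for 0.2 s.
At the end, for the whole second after the job is handed in: The big ring is within 0.08 rad of its locked stop (1.2 rad), the foot presses on the offcut stack with 4 to 18 N, and the stack still lies under the foot (within 20 mm of where the press's axis is) (all of step 2 and horizontal distance between ply_top and press below 0.02 m); the robot touches nothing.
It fails at once if the foot presses on the stack with more than 25 N (contact force between spindle and ply_top above 25 N).
It fails at once if the big ring is turned (its mark moved more than 8 mm) while the foot does not press on the stack (distance of ring_mark from where it was at the start of the episode above 0.008 m and contact force between spindle and ply_top below 1 N).
It fails at once if the spanner or the pencil is moved more than 20 mm (distance of any of spanner, pencil from where it was at the start of the episode above 0.02 m).
It also fails if it takes over 58 s, if anything falls off the work surface, if the arm or the gripper's body presses on something with over 40 N, if the wrist force passes 120 N, or if a joint passes its speed limit or range.

## Working session

There is one attempt and no reset: what is moved stays moved. The work goes in short steps, Python scripts to look and compute and a shell command to move; the robot and the scene stay as the last step left them, time stands still between calls to the robot, and variables do not carry over. Pictures are saved under pics/ and viewed, at most 10 in all, crops included, and the job is handed in when it is done.

```bash
mkdir -p pics; ls; python3 - <<'E'
from rig import robot
import cv2,numpy as np
s=robot.sense();print({k:np.round(v,3).tolist() for k,v in s.items()})
ims=[]
for c in ["scene","side"]:
    r=robot.capture(c);ims.append(r["image"][:,:,::-1])
    for n in ["press","knob_grip","ring_grip","ring_mark","spanner","pencil","ply_top","spindle"]:
        print(c,n,[(np.round(d["centre"],3).tolist(),round(d["p"],2)) for d in robot.mark_of(n,c)[:3]])
cv2.imwrite("pics/a.png",cv2.resize(np.hstack(ims),(800,300)))
E
```

```text
pics
{'time': 0.0, 'qpos': [-1.433, 0.259, 0.021, 1.334, -0.0, 1.418], 'qd': [-0.0, 0.001, 0.0, 0.0, -0.001, 0.001], 'effort': [0.0, -55.564, 34.453, 0.014, -0.0, -0.0], 'ee_pos': [0.158, -0.527, 0.256], 'eef_rot': [-3.107, -0.455, -0.0], 'wrist_force': [-0.364, 0.609, 0.461], 'ft_torque': [0.001, -0.008, 0.02], 'grasp_force': 0.0, 'opening': 1.002}
scene press [([0.522, -0.446, 0.003], 0.94)]
scene knob_grip [([0.515, -0.444, 0.145], 0.95), ([0.491, -0.444, 0.126], 0.45)]
scene ring_grip [([0.516, -0.447, 0.115], 0.87)]
scene ring_mark [([0.489, -0.443, 0.127], 0.94), ([0.517, -0.448, 0.119], 0.24)]
scene spanner [([0.417, -0.432, -0.004], 0.5)]
scene pencil [([0.52, -0.536, -0.003], 0.67)]
scene ply_top [([0.168, -0.307, -0.005], 0.9), ([0.519, -0.449, 0.03], 0.68), ([0.419, -0.43, -0.001], 0.36)]
scene spindle [([0.511, -0.446, 0.064], 0.48)]
side press [([0.519, -0.446, -0.002], 0.93)]
side knob_grip [([0.516, -0.441, 0.144], 0.59), ([0.524, -0.533, -0.004], 0.3)]
side ring_grip []
side ring_mark [([0.491, -0.444, 0.127], 0.91)]
side spanner [([0.418, -0.436, -0.002], 0.79), ([0.516, -0.446, 0.001], 0.55)]
side pencil [([0.526, -0.534, -0.003], 0.68)]
side ply_top [([0.166, -0.307, 0.005], 0.77), ([0.525, -0.449, 0.028], 0.66)]
side spindle [([0.513, -0.443, 0.071], 0.59), ([0.491, -0.446, 0.126], 0.2)]
```

View pics/a.png

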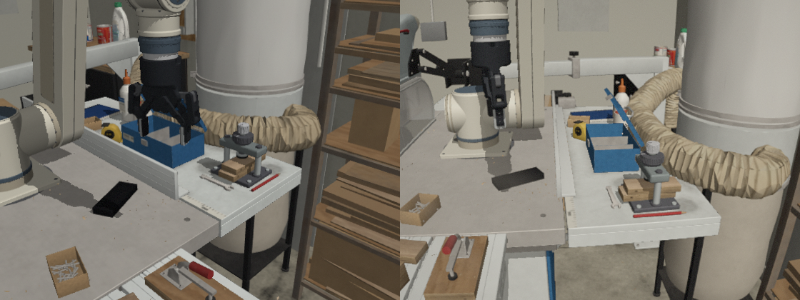

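The scene picture shows the press at about (243,150) with the spanner at (215,178) and the pencil at (263,183). A blue box with something leaning in it stands nearby, so I'll look closer at the clearance.

```bash
python3 - <<'E'
from rig import robot
import cv2,numpy as np
a=robot.capture("scene")["image"][100:300,150:450,::-1];b=robot.capture("side")["image"][80:320,180:480,::-1]
cv2.imwrite("pics/b.png",np.hstack([cv2.resize(a,(400,267)),cv2.resize(b,(400,320))[:267]]))
E
```

```text
(no output)
```

View pics/b.png

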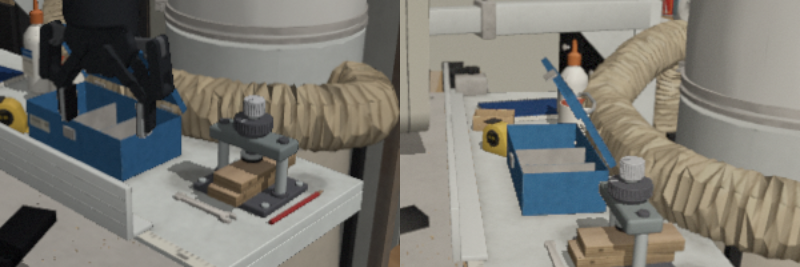

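The blue clamp leans by the box on the +y side and the hose lies behind the press. A high approach from -y is clear.

```bash
python3 -m inch '[{"slide":[20,0,20],"rot":[0,0,0.14],"fingers":85},{"slide":[35,0,15],"rot":[0,0,0.14],"fingers":85},{"slide":[38,0,10],"rot":[0,0,0.14],"fingers":85},{"slide":[38,10,0],"rot":[0,0,0.14],"fingers":85},{"slide":[38,10,0],"rot":[0,0,0.14],"fingers":85},{"slide":[38,10,0],"rot":[0,0,0.14],"fingers":85},{"slide":[38,10,0],"rot":[0,0,0.14],"fingers":85},{"slide":[38,12,0],"rot":[0,0,0.14],"fingers":85},{"slide":[38,15,0],"rot":[0,0,0.14],"fingers":85},{"slide":[38,15,0],"rot":[0,0,0.14],"fingers":85}]' 40
cat > h.py <<'E'
from rig import robot
import cv2,numpy as np
from scipy.spatial.transform import Rotation as R
def st():
    s=robot.sense();print({k:np.round(s[k],3).tolist() for k in ["time","qpos","ee_pos","eef_rot","wrist_force","ft_torque","opening","grasp_force"]})
    y=R.from_rotvec(s["eef_rot"]).as_matrix();print("yaw",round(float(np.arctan2(y[1,0],y[0,0])),4));return s
def look(cams=("scene","side","wrist"),names=("knob_grip","ring_grip","ring_mark","spindle")):
    out={}
    for c in cams:
        out[c]=robot.capture(c)
        for n in names: print(c,n,[(np.round(d["centre"],4).tolist(),round(d["p"],2)) for d in robot.mark_of(n,c)[:2]])
    return out
E
python3 - <<'E'
from h import *
st();o=look(("wrist","wrist"));st()
cv2.imwrite("pics/c.png",o["wrist"]["image"][:,:,::-1])
E
```

```text
time: 2.0
ee_pos: [0.5182, -0.4442, 0.3012]
eef_rot: [-2.078, -2.356, 0.0]
wrist_force: [0.4, -0.6, 0.4]
opening: 0.997
grasp_force: 0.0
{'time': 2.0, 'qpos': [-0.831, 0.498, 0.503, 1.576, -0.0, 0.614], 'ee_pos': [0.518, -0.444, 0.301], 'eef_rot': [-2.078, -2.356, 0.0], 'wrist_force': [0.422, -0.553, 0.38], 'ft_torque': [-0.01, -0.032, 0.003], 'opening': 0.997, 'grasp_force': 0.0}
yaw 1.6964
wrist knob_grip [([0.5123, -0.4442, 0.1445], 0.58)]
wrist ring_grip [([0.5149, -0.4493, 0.1196], 0.64)]
wrist ring_mark [([0.4875, -0.4443, 0.1247], 0.81)]
wrist spindle []
wrist knob_grip [([0.5113, -0.4448, 0.1468], 0.6)]
wrist ring_grip [([0.516, -0.4461, 0.1171], 0.97)]
wrist ring_mark [([0.485, -0.4409, 0.1279], 0.63)]
wrist spindle []
{'time': 2.5, 'qpos': [-0.835, 0.496, 0.501, 1.575, -0.0, 0.617], 'ee_pos': [0.516, -0.446, 0.302], 'eef_rot': [2.086, 2.348, -0.0], 'wrist_force': [-0.072, -0.014, -0.718], 'ft_torque': [0.031, 0.048, 0.011], 'opening': 0.994, 'grasp_force': 0.0}
yaw 1.6889
```

View pics/c.png

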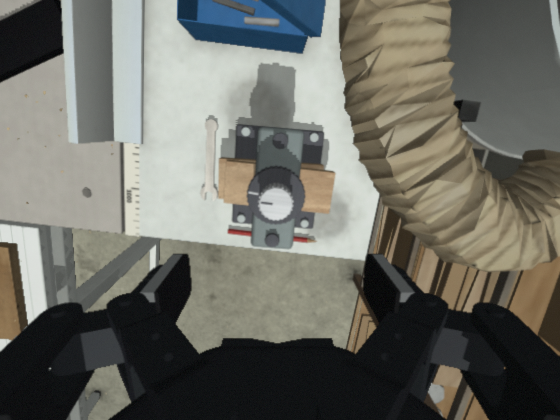

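The wrist view shows the knob top at (275,203), the ring below it with its mark on the left (252,193), and the spanner and pencil clear of it. Next I'll refine the axis by matching the projected circles.

```bash
cat >> h.py <<'E'
def project(c,s,X):
    H=np.eye(4);H[:3,:3]=R.from_rotvec(s["eef_rot"]).as_matrix();H[:3,3]=s["ee_pos"]
    M=np.linalg.inv(H@np.array(c["hand_eye"])) if "hand_eye" in c else np.vstack([np.c_[c["R"],c["t"]],[0,0,0,1]])
    P=X@M[:3,:3].T+M[:3,3];u=P[:,:2]/P[:,2:];u=u*(1+c["k1"]*(u**2).sum(1,keepdims=True))
    K=np.array(c["camera_matrix"]);return u@K[:2,:2].T+K[:2,2]
def circ(x,y,z,r,n=120):
    t=np.linspace(0,2*np.pi,n,endpoint=False);return np.c_[x+r*np.cos(t),y+r*np.sin(t),np.full(n,z)]
E
python3 - <<'E'
from h import *
for cam in ["wrist","scene","side","wrist"]:
    s=robot.sense();c=robot.capture(cam)
    g=cv2.GaussianBlur(c["image"],(0,0),.8).astype(float)
    m=np.sqrt((cv2.Sobel(g,-1,1,0)**2+cv2.Sobel(g,-1,0,1)**2).sum(2)).astype(np.float32)
    for z,r in [(.155,.016),(.125,.03)]:
        best=max((cv2.remap(m,*[a.astype(np.float32) for a in project(c,s,circ(x,y,z,r)).T],cv2.INTER_LINEAR).mean(),x,y) for x in np.arange(.504,.530,.001) for y in np.arange(-.46,-.432,.001))
        print(cam,z,np.round(best,4))
    if cam=="wrist":
        im=c["image"][:,:,::-1].copy()
        cv2.polylines(im,[np.int32(project(c,s,circ(.5155,-.4455,.155,.016)))],1,(0,255,0))
        cv2.polylines(im,[np.int32(project(c,s,circ(.5155,-.4455,.125,.03)))],1,(0,0,255))
        cv2.imwrite("pics/d.png",cv2.resize(im[130:260,200:350],None,fx=4,fy=4))
E
```

```text
wrist 0.155 [432.1609   0.516   -0.446 ]
wrist 0.125 [188.6557   0.516   -0.445 ]
scene 0.155 [230.1056   0.514   -0.447 ]
scene 0.125 [172.4023   0.515   -0.446 ]
side 0.155 [186.1457   0.514   -0.45  ]
side 0.125 [120.5349   0.53    -0.46  ]
wrist 0.155 [432.5242   0.516   -0.446 ]
wrist 0.125 [188.051   0.516  -0.445]
```

View pics/d.png

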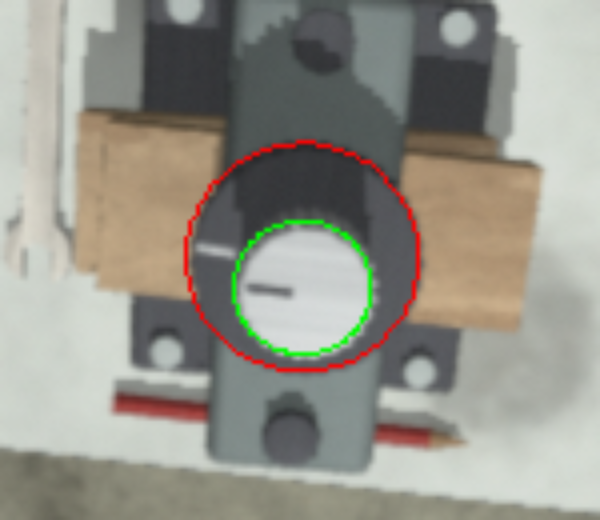

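The circles fit well, with the axis at (0.516, -0.4455). The knob's own dark mark also points to -x. Descending now.

```bash
python3 -m inch '[{"slide":[0,0,-20],"rot":[0,0,0],"fingers":60},{"slide":[0,0,-25],"rot":[0,0,0],"fingers":60},{"slide":[0,0,-25],"rot":[0,0,0],"fingers":60},{"slide":[0,0,-25],"rot":[0,0,0],"fingers":60},{"slide":[0,0,-20],"rot":[0,0,0],"fingers":60},{"slide":[0,0,-15],"rot":[0,0,0],"fingers":60},{"slide":[0,0,-10],"rot":[0,0,0],"fingers":60},{"slide":[0,0,-5],"rot":[0,0,0],"fingers":60},{"slide":[0,0,0],"rot":[0,0,0],"fingers":60},{"slide":[0,0,0],"rot":[0,0,0],"fingers":60}]' 40
python3 - <<'E'
from h import *
P=[]
for i in range(6):
    robot.capture("wrist");s=robot.sense();P.append(np.r_[s["ee_pos"],s["wrist_force"],s["ft_torque"]])
print(np.mean(P,0).round(4),np.std(P,0).round(4));st()
E
```

```text
time: 3.7
ee_pos: [0.5169, -0.4451, 0.1571]
eef_rot: [2.084, 2.35, -0.0]
wrist_force: [0.2, 0.2, -0.3]
opening: 0.703
grasp_force: 0.0
[ 0.5169 -0.4451  0.157  -0.3562  0.1589  0.0424  0.0293 -0.007  -0.0085] [1.000e-04 1.000e-04 2.000e-04 3.668e-01 5.064e-01 3.345e-01 3.020e-02
 1.210e-02 2.420e-02]
{'time': 4.0, 'qpos': [-0.834, 0.522, 0.179, 1.228, -0.0, 0.617], 'ee_pos': [0.517, -0.445, 0.157], 'eef_rot': [2.084, 2.35, -0.0], 'wrist_force': [0.248, 1.103, -0.563], 'ft_torque': [0.031, -0.008, 0.007], 'opening': 0.702, 'grasp_force': 0.0}
yaw 1.6908
```

```bash
python3 -m inch '[{"slide":[-1,-0.5,-1.5],"rot":[0,0,0],"fingers":45},{"slide":[0,0,0],"rot":[0,0,0],"fingers":36},{"slide":[0,0,0],"rot":[0,0,0],"fingers":30},{"slide":[0,0,0],"rot":[0,0,0],"fingers":25},{"slide":[0,0,0],"rot":[0,0,0],"fingers":20},{"slide":[0,0,0],"rot":[0,0,0],"fingers":20},{"slide":[0,0,0],"rot":[0,0,0],"fingers":20},{"slide":[0,0,0],"rot":[0,0,0],"fingers":20},{"slide":[0,0,0],"rot":[0,0,0],"fingers":20},{"slide":[0,0,0],"rot":[0,0,0],"fingers":20}]' 50
cat >> h.py <<'E'
def tq(n=10):
    P=[]
    for i in range(n):
        robot.capture("wrist");s=robot.sense();P.append(np.r_[s["ee_pos"],s["wrist_force"],s["ft_torque"]])
    print("mean",np.mean(P,0).round(4));return st()
E
python3 -c "
from h import *
tq()"
```

```text
time: 5.0
ee_pos: [0.5154, -0.4454, 0.1549]
eef_rot: [-2.084, -2.35, 0.001]
wrist_force: [-5.6, 1.1, 4.0]
opening: 0.355
grasp_force: 49.3
mean [ 5.1540e-01 -4.4540e-01  1.5490e-01 -5.1710e+00  1.5970e-01  3.6364e+00
  1.1970e-01  1.0982e+00 -9.0000e-04]
{'time': 5.5, 'qpos': [-0.836, 0.522, 0.175, 1.224, -0.001, 0.615], 'ee_pos': [0.515, -0.445, 0.155], 'eef_rot': [-2.084, -2.35, 0.001], 'wrist_force': [-4.491, -0.834, 4.01], 'ft_torque': [0.096, 1.102, -0.034], 'opening': 0.354, 'grasp_force': 49.272}
yaw 1.6907
```

Gripped on the axis. I'll turn slowly and watch the torque about z.

```bash
python3 -m inch '[{"slide":[0.5,0,0],"rot":[0,0,-0.02],"fingers":20},{"slide":[0,0,0],"rot":[0,0,-0.02],"fingers":20},{"slide":[0,0,0],"rot":[0,0,-0.02],"fingers":20},{"slide":[0,0,0],"rot":[0,0,-0.02],"fingers":20},{"slide":[0,0,0],"rot":[0,0,-0.02],"fingers":20},{"slide":[0,0,0],"rot":[0,0,-0.02],"fingers":20},{"slide":[0,0,0],"rot":[0,0,-0.02],"fingers":20},{"slide":[0,0,0],"rot":[0,0,-0.02],"fingers":20},{"slide":[0,0,0],"rot":[0,0,-0.02],"fingers":20},{"slide":[0,0,0],"rot":[0,0,-0.02],"fingers":20}]' 50
python3 - <<'E'
from h import *
tq()
r=robot.capture("scene")["image"][100:300,150:450,::-1];q=robot.capture("side")["image"][180:330,330:530,::-1]
cv2.imwrite("pics/e.png",np.hstack([cv2.resize(r,(400,267)),cv2.resize(q,(400,267))]))
E
```

```text
time: 6.5
ee_pos: [0.5154, -0.4454, 0.1549]
eef_rot: [-2.309, -2.129, 0.002]
wrist_force: [-8.2, -0.4, 4.4]
opening: 0.355
grasp_force: 49.4
mean [ 0.5154 -0.4454  0.1549 -7.5844  0.5546  4.7884  0.1571  1.6078  0.0341]
{'time': 7.0, 'qpos': [-0.835, 0.523, 0.176, 1.225, -0.001, 0.816], 'ee_pos': [0.515, -0.445, 0.155], 'eef_rot': [-2.308, -2.13, 0.002], 'wrist_force': [-6.967, 0.443, 4.618], 'ft_torque': [0.243, 1.617, 0.037], 'opening': 0.354, 'grasp_force': 49.428}
yaw 1.4903
```

View pics/e.png

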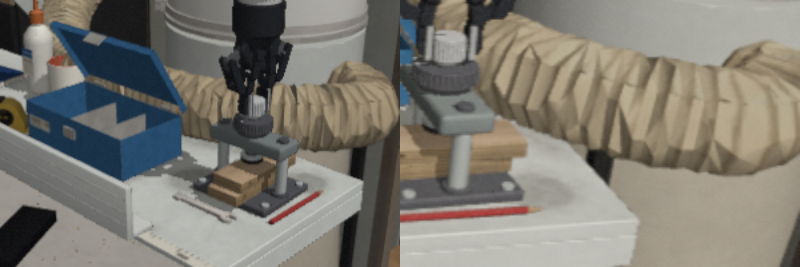

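The foot still has a visible gap to the stack: in the side crop the pad ends at about (437,128), above the ply. I'll remove the side load and read the torque at the end of the motion.

```bash
python3 -m inch '[{"slide":[-1,0,0],"rot":[0,0,0],"fingers":20},{"slide":[0,0,0],"rot":[0,0,0],"fingers":20},{"slide":[0,0,0],"rot":[0,0,-0.01],"fingers":20},{"slide":[0,0,0],"rot":[0,0,-0.01],"fingers":20},{"slide":[0,0,0],"rot":[0,0,-0.01],"fingers":20},{"slide":[0,0,0],"rot":[0,0,-0.01],"fingers":20},{"slide":[0,0,0],"rot":[0,0,-0.01],"fingers":20},{"slide":[0,0,0],"rot":[0,0,-0.01],"fingers":20},{"slide":[0,0,0],"rot":[0,0,-0.01],"fingers":20},{"slide":[0,0,0],"rot":[0,0,-0.01],"fingers":20}]' 50
python3 - <<'E'
from h import *
s=st();print("effort",np.round(s["effort"],3))
for i in range(8):
    c=robot.capture("wrist");s=robot.sense();print(np.round(s["ft_torque"][2],3),np.round(s["effort"][5],3),end=" | ")
cv2.imwrite("pics/f.png",c["image"][:,:,::-1])
E
```

```text
time: 8.1
ee_pos: [0.5152, -0.4454, 0.1549]
eef_rot: [2.393, 2.036, -0.0]
wrist_force: [-4.6, 0.3, 5.3]
opening: 0.355
grasp_force: 49.5
{'time': 8.1, 'qpos': [-0.836, 0.522, 0.174, 1.223, -0.0, 0.896], 'ee_pos': [0.515, -0.445, 0.155], 'eef_rot': [2.393, 2.036, -0.0], 'wrist_force': [-4.603, 0.282, 5.321], 'ft_torque': [0.061, 0.788, 0.153], 'opening': 0.355, 'grasp_force': 49.497}
yaw 1.41
effort [ 1.1460e+00 -7.1224e+01  3.3088e+01 -1.1130e+00  6.8800e-01  3.9000e-02]
0.167 0.087 | 0.075 0.205 | 0.151 0.115 | 0.058 0.084 | 0.124 0.076 | 0.112 0.075 | 0.093 0.075 | 0.104 0.075 |
```

View pics/f.png

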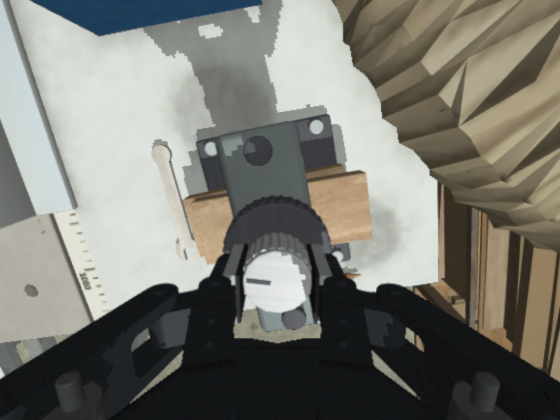

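The knob mark has turned with the gripper, so there is no slip: 0.28 rad so far. I'll continue in equal steps of 0.1 rad and log the torque.

```bash
cat >> h.py <<'E'
def step():
    s=robot.sense();a=[s["ft_torque"][2]];e=[s["effort"][5]]
    for i in range(3): robot.capture("wrist");q=robot.sense();a.append(q["ft_torque"][2]);e.append(q["effort"][5])
    print(round(s["time"],2),"q6",round(s["qpos"][5],3),"tz",np.round(a,3),"eff",np.round(e,3),"F",np.round(s["wrist_force"],1))
E
python3 -m inch '[{"slide":[-0.5,0,0],"rot":[0,0,-0.01],"fingers":20},{"slide":[0,0,0],"rot":[0,0,-0.01],"fingers":20},{"slide":[0,0,0],"rot":[0,0,-0.01],"fingers":20},{"slide":[0,0,0],"rot":[0,0,-0.01],"fingers":20},{"slide":[0,0,0],"rot":[0,0,-0.01],"fingers":20},{"slide":[0,0,0],"rot":[0,0,-0.01],"fingers":20},{"slide":[0,0,0],"rot":[0,0,-0.01],"fingers":20},{"slide":[0,0,0],"rot":[0,0,-0.01],"fingers":20},{"slide":[0,0,0],"rot":[0,0,-0.01],"fingers":20},{"slide":[0,0,0],"rot":[0,0,-0.01],"fingers":20}]' 50 >/dev/null; python3 -c "
from h import *
step()"
```

```text
9.5 q6 0.995 tz [0.208 0.179 0.087 0.072] eff [0.037 0.086 0.206 0.114] F [5.4 0.8 3.7]
```

```bash
python3 -m inch '[{"slide":[0,0,0],"rot":[0,0,-0.01],"fingers":20},{"slide":[0,0,0],"rot":[0,0,-0.01],"fingers":20},{"slide":[0,0,0],"rot":[0,0,-0.01],"fingers":20},{"slide":[0,0,0],"rot":[0,0,-0.01],"fingers":20},{"slide":[0,0,0],"rot":[0,0,-0.01],"fingers":20},{"slide":[0,0,0],"rot":[0,0,-0.01],"fingers":20},{"slide":[0,0,0],"rot":[0,0,-0.01],"fingers":20},{"slide":[0,0,0],"rot":[0,0,-0.01],"fingers":20},{"slide":[0,0,0],"rot":[0,0,-0.01],"fingers":20},{"slide":[0,0,0],"rot":[0,0,-0.01],"fingers":20}]' 50 >/dev/null; python3 -c "
from h import *
step()"
```

```text
10.65 q6 1.095 tz [0.221 0.137 0.062 0.099] eff [0.037 0.084 0.201 0.111] F [4.8 0.  4. ]
```

In motion the torque is about 0.21–0.22 Nm, which matches free turning. Total turned is 0.48 rad.

```bash
python3 -m inch '[{"slide":[0,0,0],"rot":[0,0,-0.01],"fingers":20},{"slide":[0,0,0],"rot":[0,0,-0.01],"fingers":20},{"slide":[0,0,0],"rot":[0,0,-0.01],"fingers":20},{"slide":[0,0,0],"rot":[0,0,-0.01],"fingers":20},{"slide":[0,0,0],"rot":[0,0,-0.01],"fingers":20},{"slide":[0,0,0],"rot":[0,0,-0.01],"fingers":20},{"slide":[0,0,0],"rot":[0,0,-0.01],"fingers":20},{"slide":[0,0,0],"rot":[0,0,-0.01],"fingers":20},{"slide":[0,0,0],"rot":[0,0,-0.01],"fingers":20},{"slide":[0,0,0],"rot":[0,0,-0.01],"fingers":20}]' 50 >/dev/null; python3 - <<'E'
from h import *
step()
r=robot.capture("scene")["image"][195:265,310:390,::-1];q=robot.capture("side")["image"][200:270,330:410,::-1]
cv2.imwrite("pics/g.png",cv2.resize(np.hstack([r,q]),(800,350),interpolation=cv2.INTER_CUBIC))
E
```

```text
11.8 q6 1.195 tz [0.22  0.115 0.069 0.088] eff [0.037 0.085 0.201 0.111] F [5.3 0.6 4.9]
```

View pics/g.png

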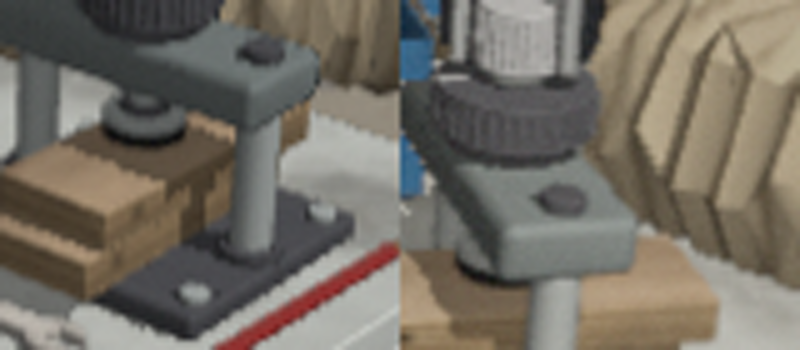

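The foot in the scene view (143,130) is now close to the stack, but the torque is still free.

```bash
python3 -m inch '[{"slide":[0,0,0],"rot":[0,0,-0.01],"fingers":20},{"slide":[0,0,0],"rot":[0,0,-0.01],"fingers":20},{"slide":[0,0,0],"rot":[0,0,-0.01],"fingers":20},{"slide":[0,0,0],"rot":[0,0,-0.01],"fingers":20},{"slide":[0,0,0],"rot":[0,0,-0.01],"fingers":20},{"slide":[0,0,0],"rot":[0,0,-0.01],"fingers":20},{"slide":[0,0,0],"rot":[0,0,-0.01],"fingers":20},{"slide":[0,0,0],"rot":[0,0,-0.01],"fingers":20},{"slide":[0,0,0],"rot":[0,0,-0.01],"fingers":20},{"slide":[0,0,0],"rot":[0,0,-0.01],"fingers":20}]' 50 >/dev/null; python3 -c "
from h import *
step()"
```

```text
13.05 q6 1.295 tz [0.19  0.142 0.171 0.073] eff [0.037 0.085 0.201 0.111] F [5.1 1.3 5.3]
```

```bash
python3 -m inch '[{"slide":[0,0,0],"rot":[0,0,-0.01],"fingers":20},{"slide":[0,0,0],"rot":[0,0,-0.01],"fingers":20},{"slide":[0,0,0],"rot":[0,0,-0.01],"fingers":20},{"slide":[0,0,0],"rot":[0,0,-0.01],"fingers":20},{"slide":[0,0,0],"rot":[0,0,-0.01],"fingers":20},{"slide":[0,0,0],"rot":[0,0,-0.01],"fingers":20},{"slide":[0,0,0],"rot":[0,0,-0.01],"fingers":20},{"slide":[0,0,0],"rot":[0,0,-0.01],"fingers":20},{"slide":[0,0,0],"rot":[0,0,-0.01],"fingers":20},{"slide":[0,0,0],"rot":[0,0,-0.01],"fingers":20}]' 50 >/dev/null; python3 -c "
from h import *
step()"
```

```text
14.2 q6 1.395 tz [0.263 0.201 0.15  0.16 ] eff [0.082 0.13  0.245 0.155] F [4.7 1.  4.7]
```

The noise-free q6 effort rose by 0.045 Nm, so F is about 4.5 N. Another 0.07 rad should give about 10 N.

```bash
python3 -m inch '[{"slide":[0,0,0],"rot":[0,0,0],"fingers":20},{"slide":[0,0,0],"rot":[0,0,0],"fingers":20},{"slide":[0,0,0],"rot":[0,0,0],"fingers":20},{"slide":[0,0,0],"rot":[0,0,-0.01],"fingers":20},{"slide":[0,0,0],"rot":[0,0,-0.01],"fingers":20},{"slide":[0,0,0],"rot":[0,0,-0.01],"fingers":20},{"slide":[0,0,0],"rot":[0,0,-0.01],"fingers":20},{"slide":[0,0,0],"rot":[0,0,-0.01],"fingers":20},{"slide":[0,0,0],"rot":[0,0,-0.01],"fingers":20},{"slide":[0,0,0],"rot":[0,0,-0.01],"fingers":20}]' 50 >/dev/null; python3 -c "
from h import *
step()"
```

```text
15.35 q6 1.465 tz [0.302 0.244 0.188 0.107] eff [0.133 0.182 0.298 0.207] F [4.9 0.6 4.6]
```

Effort has risen 0.096 Nm in total, so F is about 10 N. Now I'll release the knob gently by opening wide.

```bash
python3 -m inch '[{"slide":[0.5,0,0],"rot":[0,0,0],"fingers":20},{"slide":[0,0,0],"rot":[0,0,0],"fingers":20},{"slide":[0,0,0],"rot":[0,0,0],"fingers":35},{"slide":[0,0,0],"rot":[0,0,0],"fingers":45},{"slide":[0,0,0],"rot":[0,0,0],"fingers":60},{"slide":[0,0,0],"rot":[0,0,0],"fingers":85},{"slide":[0,0,0],"rot":[0,0,0],"fingers":85},{"slide":[0,0,0],"rot":[0,0,0],"fingers":85},{"slide":[0,0,0],"rot":[0,0,0],"fingers":85},{"slide":[0,0,0],"rot":[0,0,0],"fingers":85}]' 50; python3 - <<'E'
from h import *
s=st();c=robot.capture("wrist")
im=c["image"][:,:,::-1].copy()
cv2.polylines(im,[np.int32(project(c,s,circ(.516,-.4455,.155,.016)))],1,(0,255,0))
cv2.polylines(im,[np.int32(project(c,s,circ(.516,-.4455,.125,.03)))],1,(0,0,255))
cv2.imwrite("pics/i.png",im)
E
```

```text
time: 16.5
ee_pos: [0.5152, -0.4454, 0.1548]
eef_rot: [2.868, 1.282, -0.0]
wrist_force: [-1.0, 0.3, 0.2]
opening: 0.995
grasp_force: 0.0
{'time': 16.5, 'qpos': [-0.836, 0.522, 0.174, 1.223, -0.0, 1.465], 'ee_pos': [0.515, -0.445, 0.155], 'eef_rot': [2.868, 1.282, -0.0], 'wrist_force': [-0.954, 0.306, 0.249], 'ft_torque': [0.051, 0.012, -0.02], 'opening': 0.995, 'grasp_force': 0.0}
yaw 0.8408
```

View pics/i.png

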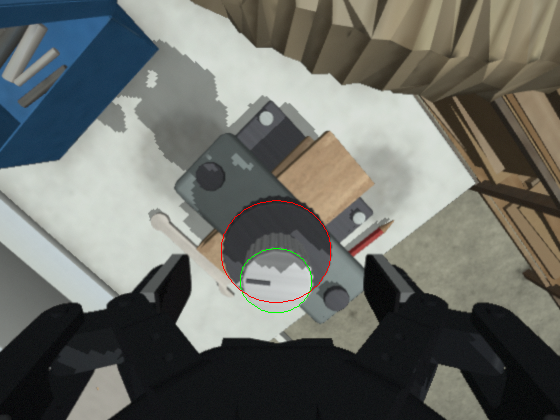

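The knob mark at (258,282) kept its angle on release, and the ring at (276,250) sits centred between the open fingers. Descending and closing on the ring.

```bash
python3 -m inch '[{"slide":[0,0,-8],"rot":[0,0,0],"fingers":85},{"slide":[0,0,-8],"rot":[0,0,0],"fingers":85},{"slide":[0,0,-7],"rot":[0,0,0],"fingers":85},{"slide":[0,0,-4],"rot":[0,0,0],"fingers":85},{"slide":[0,0,0],"rot":[0,0,0],"fingers":75},{"slide":[0,0,0],"rot":[0,0,0],"fingers":66},{"slide":[0,0,0],"rot":[0,0,0],"fingers":62},{"slide":[0,0,0],"rot":[0,0,0],"fingers":58},{"slide":[0,0,0],"rot":[0,0,0],"fingers":50},{"slide":[0,0,0],"rot":[0,0,0],"fingers":50}]' 40; python3 -c "
from h import *
tq(4)"
```

```text
time: 17.55
ee_pos: [0.515, -0.4453, 0.1286]
eef_rot: [2.868, 1.282, -0.0]
wrist_force: [-2.0, 2.2, 6.7]
opening: 0.686
grasp_force: 41.6
mean [ 0.5151 -0.4453  0.1286 -2.0913  1.9723  5.6757  0.6158  0.7176 -0.0207]
{'time': 17.75, 'qpos': [-0.836, 0.535, 0.129, 1.164, -0.0, 1.465], 'ee_pos': [0.515, -0.445, 0.129], 'eef_rot': [2.868, 1.282, 0.0], 'wrist_force': [-1.644, 2.099, 5.858], 'ft_torque': [0.632, 0.754, -0.038], 'opening': 0.685, 'grasp_force': 41.614}
yaw 0.8408
```

```bash
python3 -m inch '[{"slide":[0,0,0],"rot":[0,0,-0.03],"fingers":50},{"slide":[0,0,0],"rot":[0,0,-0.08],"fingers":50},{"slide":[0,0,0],"rot":[0,0,-0.1],"fingers":50},{"slide":[0,0,0],"rot":[0,0,-0.1],"fingers":50},{"slide":[0,0,0],"rot":[0,0,-0.1],"fingers":50},{"slide":[0,0,0],"rot":[0,0,-0.1],"fingers":50},{"slide":[0,0,0],"rot":[0,0,-0.1],"fingers":50},{"slide":[0,0,0],"rot":[0,0,-0.08],"fingers":50},{"slide":[0,0,0],"rot":[0,0,-0.05],"fingers":50},{"slide":[0,0,0],"rot":[0,0,-0.02],"fingers":50}]' 40; python3 -c "
from h import *
step()"
python3 -m inch '[{"slide":[0,0,0],"rot":[0,0,-0.01],"fingers":50},{"slide":[0,0,0],"rot":[0,0,-0.01],"fingers":50},{"slide":[0,0,0],"rot":[0,0,-0.01],"fingers":50},{"slide":[0,0,0],"rot":[0,0,-0.01],"fingers":50},{"slide":[0,0,0],"rot":[0,0,-0.01],"fingers":50},{"slide":[0,0,0],"rot":[0,0,-0.01],"fingers":50},{"slide":[0,0,0],"rot":[0,0,-0.01],"fingers":50},{"slide":[0,0,0],"rot":[0,0,-0.01],"fingers":50},{"slide":[0,0,0],"rot":[0,0,-0.01],"fingers":50},{"slide":[0,0,0],"rot":[0,0,-0.01],"fingers":50}]' 40; python3 -c "
from h import *
step()"
```

```text
time: 18.75
ee_pos: [0.515, -0.4451, 0.1286]
eef_rot: [3.139, 0.124, 0.0]
wrist_force: [-3.4, 2.0, 6.5]
opening: 0.687
grasp_force: 41.5
18.75 q6 2.227 tz [ 0.152  0.01  -0.193 -0.161] eff [ 0.294  0.085  0.118 -0.132] F [-3.4  2.   6.5]
time: 19.9
ee_pos: [0.515, -0.4451, 0.1286]
eef_rot: [3.141, -0.03, 0.0]
wrist_force: [-3.8, 2.7, 6.1]
opening: 0.687
grasp_force: 41.5
19.9 q6 2.325 tz [ 0.226  0.073 -0.02   0.041] eff [0.037 0.068 0.139 0.027] F [-3.8  2.7  6.1]
```

```bash
python3 -m inch '[{"slide":[0,0,0],"rot":[0,0,-0.01],"fingers":50},{"slide":[0,0,0],"rot":[0,0,-0.01],"fingers":50},{"slide":[0,0,0],"rot":[0,0,-0.01],"fingers":50},{"slide":[0,0,0],"rot":[0,0,-0.01],"fingers":50},{"slide":[0,0,0],"rot":[0,0,-0.01],"fingers":50},{"slide":[0,0,0],"rot":[0,0,-0.01],"fingers":50},{"slide":[0,0,0],"rot":[0,0,-0.01],"fingers":50},{"slide":[0,0,0],"rot":[0,0,-0.01],"fingers":50},{"slide":[0,0,0],"rot":[0,0,-0.01],"fingers":50},{"slide":[0,0,0],"rot":[0,0,-0.01],"fingers":50}]' 40 >/dev/null; python3 -c "
from h import *
step()"
```

```text
21.05 q6 2.425 tz [ 0.183  0.138  0.017 -0.035] eff [0.037 0.068 0.14  0.027] F [-2.6  1.4  6.5]
```

```bash
python3 -m inch '[{"slide":[0,0,0],"rot":[0,0,-0.01],"fingers":50},{"slide":[0,0,0],"rot":[0,0,-0.01],"fingers":50},{"slide":[0,0,0],"rot":[0,0,-0.01],"fingers":50},{"slide":[0,0,0],"rot":[0,0,-0.01],"fingers":50},{"slide":[0,0,0],"rot":[0,0,-0.01],"fingers":50},{"slide":[0,0,0],"rot":[0,0,-0.01],"fingers":50},{"slide":[0,0,0],"rot":[0,0,-0.01],"fingers":50},{"slide":[0,0,0],"rot":[0,0,-0.01],"fingers":50},{"slide":[0,0,0],"rot":[0,0,-0.01],"fingers":50},{"slide":[0,0,0],"rot":[0,0,-0.01],"fingers":50}]' 40 >/dev/null; python3 -c "
from h import *
step()"
```

```text
22.2 q6 2.525 tz [ 0.169  0.102 -0.009 -0.036] eff [0.037 0.068 0.139 0.027] F [-2.9  3.1  6.3]
```

```bash
python3 -m inch '[{"slide":[0,0,0],"rot":[0,0,-0.01],"fingers":50},{"slide":[0,0,0],"rot":[0,0,-0.01],"fingers":50},{"slide":[0,0,0],"rot":[0,0,-0.01],"fingers":50},{"slide":[0,0,0],"rot":[0,0,-0.01],"fingers":50},{"slide":[0,0,0],"rot":[0,0,-0.01],"fingers":50},{"slide":[0,0,0],"rot":[0,0,-0.01],"fingers":50},{"slide":[0,0,0],"rot":[0,0,-0.01],"fingers":50},{"slide":[0,0,0],"rot":[0,0,-0.01],"fingers":50},{"slide":[0,0,0],"rot":[0,0,-0.01],"fingers":50},{"slide":[0,0,0],"rot":[0,0,-0.01],"fingers":50}]' 40 >/dev/null; python3 -c "
from h import *
step()"
```

```text
23.35 q6 2.625 tz [0.929 0.91  0.769 0.698] eff [0.504 0.888 0.912 0.784] F [4.8 0.8 4.7]
```

The stop is reached, with the torque jumping to 0.9 Nm. I'll open and rise straight up.

```bash
python3 -m inch '[{"slide":[0,0,0],"rot":[0,0,0],"fingers":50},{"slide":[0,0,0],"rot":[0,0,0],"fingers":60},{"slide":[0,0,0],"rot":[0,0,0],"fingers":72},{"slide":[0,0,0],"rot":[0,0,0],"fingers":85},{"slide":[0,0,0],"rot":[0,0,0],"fingers":85},{"slide":[0,0,10],"rot":[0,0,0],"fingers":85},{"slide":[0,0,25],"rot":[0,0,0],"fingers":85},{"slide":[0,0,40],"rot":[0,0,0],"fingers":85},{"slide":[0,0,45],"rot":[0,0,0],"fingers":85},{"slide":[0,0,45],"rot":[0,0,0],"fingers":85}]' 40; python3 - <<'E'
from h import *
s=st();c=robot.capture("wrist")
for n in ["ring_mark","knob_grip"]: print(n,[(np.round(d["centre"],4).tolist(),round(d["p"],2)) for d in robot.mark_of(n,"wrist")[:2]])
cv2.imwrite("pics/j.png",c["image"][:,:,::-1])
E
```

```text
time: 24.5
ee_pos: [0.5148, -0.4451, 0.2953]
eef_rot: [3.101, -0.5, 0.0]
wrist_force: [0.1, -1.5, 0.0]
opening: 0.996
grasp_force: 0.0
{'time': 24.5, 'qpos': [-0.836, 0.493, 0.48, 1.557, -0.0, 2.625], 'ee_pos': [0.515, -0.445, 0.295], 'eef_rot': [3.101, -0.5, 0.0], 'wrist_force': [0.107, -1.489, 0.031], 'ft_torque': [-0.049, -0.011, -0.003], 'opening': 0.996, 'grasp_force': 0.0}
yaw -0.3194
ring_mark [([0.5033, -0.4177, 0.1233], 0.55), ([0.4195, -0.4315, 0.0056], 0.53)]
knob_grip [([0.5142, -0.4459, 0.1471], 0.92)]
```

View pics/j.png

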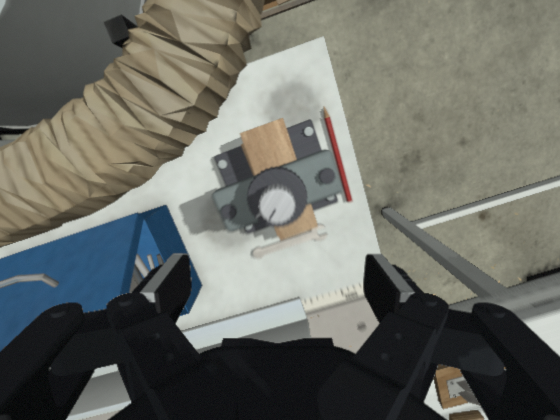

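The ring mark has swung about 62°, the knob mark points about 45° from -x as left, and the spanner and pencil are in place. Handing in.

```bash
python3 -c "
from rig import robot
print(robot.finish_job())"
```

```text
the job is handed in; nothing more can be done
None
```

I handed the job in at about 25 s: the foot presses on the stack at roughly 10 N (estimated from joint torque), the ring is at its stop with the knob undisturbed, and the spanner and pencil were not touched; no verdict came back.

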